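Roll the brass inlay strip flush and park the roller on the tape line

TASK

A brass inlay strip stands proud of the wooden panel. Roll the loose roller along the panel to the strip and, bearing down on its wooden core from above, over the strip so that the strip is pressed home flush with the panel; then roll it on, stop it centred over and parallel to the red tape line, and let go so that it stays at rest there. Press the strip only through the roller, never lift the roller, never load it with more than about 25 N from above or 10 N from the side (that would wedge the strip askew), and leave the jar, sanding block, hammer and screwdriver where they are.

Things in the scene. Friction and masses are not known exactly. Their poses are not given: they have to be found in the camera images.
- panel: Light wooden board, 240 (x) by 300 (y) by 18 mm, fixed to the bench, with a dark inlaid border along its two 300 mm sides. Origin: centre of its underside; its top is 18 mm above. The roller runs along the panel's y axis.
- roller: Loose roller, 150 mm long, 0.4 to 0.65 kg, too thick for most grippers: two steel rims (90 mm diameter, 15 mm wide) that run on the panel and, between them, a pale wooden core, 80 mm thick, set 3 mm off the rims' axis: its top is 82 to 88 mm above the panel as it turns. Origin: centre of the rims' axis (x). Starts 55 to 85 mm from the strip, either side; if pushed from behind, coasts 5 to 30 mm.
- mark: Red tape line on the panel's top, 210 mm (along its x) by 8 mm, no thickness to speak of; 55 to 85 mm from the strip, on the side away from the roller. Origin: centre of the line, at the height of the panel's top; axes parallel to the panel's. The roller must come to rest with its axis above the line.
- strip (a joint): How far the brass strip (180 mm along the panel's x, 6 mm wide) is pressed in, m: 0 = 5 mm proud, 0.005 = flush (end stop). Starts between 0 and 0.001. A tight friction fit: it sinks under about 17 N in all, the roller's own weight included, and stays where it is left. A light push from the side cannot drive it in.
- strip_top (a point): Centre of the top face of the strip; it lies at the middle of the panel.
- jar: Amber glass jar with white lid, 52 mm diameter, 65 mm high, standing beyond the panel. Origin: centre of its underside. Bystander.
- sanding_block: Cork sanding block, 50 by 90 by 35 mm, beyond the panel. Origin: centre of its underside. Bystander.
- hammer: Small hammer lying on the bench to the right of the panel, under 50 mm high. Bystander.
- driver: Screwdriver lying on the bench to the left of the panel, under 40 mm high. Bystander.
There are look-alikes about, which are no part of the job. Leave any black or orange look-alike of the roller alone.

How it is judged:
By the outcome, as a careful person would: the job done as asked, in the order asked, and still so for the second after the job is handed in, with the robot touching nothing.
It also fails if it takes over 72 s, if anything falls off the work surface, if the arm or the gripper's body presses on something with over 40 N, if the wrist force passes 120 N, or if a joint passes its speed limit or range.

ROBOT

A 6-joint arm with a two-finger parallel gripper is mounted at the origin on the work surface. World frame = base frame: x ahead of the robot, y to its left, z up, the work surface at z = 0. Lengths are in m, angles in rad, forces in N, time in s.
With the tool pointing down it reaches from about 0.25 to 0.85 m from the base axis. Payload 12.5 kg.
Tool frame: the origin (TCP) lies midway between the tips of the shut fingers; the grasp point (between the pads) lies pinch_z behind it (pinch_z is the distance from the TCP to the grasp point, in m); z points along the fingers, y is the line along which they close (so a half turn about z gives the same grasp; the last joint's range is limited). The gripper opens to 93 mm and grips with 3 to 60 N. Pads are 15 mm wide; open, the fingers measure 128 mm over their backs; the gripper's body (75 mm by 188 mm) begins 65 mm behind the grasp point.
Start: joints at [1.091, 0.351, 1.652, -0, 1.139, -0.085], TCP at [0.212, 0.508, 0.219] pointing down, gripper open.
Joint ranges: [-2.75, 2.75], [-0.79, 2.1], [0.01, 2.65], [-1.57, 4.71], [0.07, 3.14], [-2.87, 2.87]. Speed limits (rad/s): [2.22, 2.22, 2.79, 3.14, 3.14, 3.14].

INTERFACE

Orientations are given as a unit quaternion [w, x, y, z].
In Python, from plant import * gives the robot as it stands.
- The arm moves only by the tool step_arm, never from a script. Its argument "plan" is a list of rows, each an object of numbers: "tx", "ty", "tz": the shift along the tool's x, y, z in units of 0.2 m (1.0 is 0.2 m); "roll": the turn about the tool's z in units of 360 degrees (1.0 is 360 degrees). In form: [{"tx": .., "ty": .., "tz": .., "roll": ..}, ...]. A call has exactly 5 rows; each row shifts and turns the commanded pose from where the row before left it, along the tool's axes as they then stand; what a row does not reach is not made up. A row lasts 1/8 s, in which the tool goes at most 62.5 mm and 10.7 degrees, less where a joint would pass 70% of its speed; a pose out of reach is approached as far as the arm can. A call with a number of a shift or a turn outside -1 to 1 is refused whole. A call with a gripper value outside its range is refused whole. "jaw" is the opening, from 0 (shut) to 1 (fully open), set as the call begins (left out, the last holds). The fingers move at their own pace and stop on an object; "newtons" is the grip in N (left out, the last holds). Time passes only in rows, so rows that do not move let the fingers close, or fill a call up. It gives the time, the measured TCP pose, the force, the opening and the grip force at its end, in the units of the state.
- observe(): the state, without advancing time (a new reading comes with each control period).
- camera(name): name is "side" or "top"; returns a dict with "color" (420x560x3 uint8, red, green, blue), "fx", "fy", "cx", "cy" (pixels), "R" (3x3) and "t" (3): a world point X has camera coordinates R X + t. Camera axes: x right, y down, z forward; pixel columns grow to the right and rows downward; lengths in m; the calibration is good to about 2 mm. A picture is of the moment at which its call begins. There is no depth.
- finish_job(): hands the job in; it is judged then, once.
The state is a dict: "time": time; "joints": joint angles; "qd": joint speeds; "effort": joint torques, N m; "ee_pos": TCP position; "orientation": TCP orientation; "contact_force": force on the tool from outside, world axes, zero at the start; "torque": the same for the moment, N m; "width": opening from 0.0 (shut) to 1.0 (fully open); "grip_force": force on a finger pad.
Only numpy, scipy, OpenCV 4.12 (cv2) and the standard library are available. Lean on these libraries where they do the work, as an engineer would, in place of code of your own. Each camera call takes 0.05 s, during which the arm holds its last target. There are 200 camera calls.

## Working session

There is one attempt and no reset: what is moved stays moved. The work goes in short steps, Python scripts to look and compute and a tool call to move; the robot and the scene stay as the last step left them, time stands still between calls to the robot, and variables do not carry over. Pictures are saved under pics/ and viewed, at most 10 in all, crops included, and the job is handed in when it is done.

Besides the shell and the picture viewer there is one more tool, called after "Emit:" in YAML: its name, and indented under it one key for each argument. step_arm: Moves the arm, as the interface text tells. Shifts and turns lie within -1 to 1; 1 stands for 0.2 m of shift or 360 degrees of turn. Its arguments: {"type":"object","properties":{"plan":{"type":"array","items":{"type":"object","properties":{"tx":{"type":"number","minimum":-1,"maximum":1},"ty":{"type":"number","minimum":-1,"maximum":1},"tz":{"type":"number","minimum":-1,"maximum":1},"roll":{"type":"number","minimum":-1,"maximum":1}}}},"jaw":{"type":"number"},"newtons":{"type":"number"}},"required":["plan"]}

```bash
mkdir -p pics
python3 - <<'E'
from plant import *
import cv2,json,numpy as np
for n in("top","side"):
    c=camera(n);cv2.imwrite(f"pics/{n}0.png",c["color"][...,::-1])
    print(n,c["fx"],c["fy"],c["cx"],c["cy"],np.round(c["R"],4).tolist(),np.round(c["t"],4).tolist())
s=observe();print(s)
try: print(pinch_z)
except Exception as e: print(e)
E
```

```text
top 401.4925684883852 401.4925684883852 276.9518699699923 204.84555871440634 [[-0.0079, -1.0, -0.0025], [-0.977, 0.0083, -0.213], [0.213, 0.0008, -0.977]] [0.0249, 0.5187, 0.9879]
side 511.8827648420836 511.8827648420836 275.2582679543226 208.56807947200846 [[0.8381, -0.5454, -0.0049], [-0.3038, -0.4592, -0.8348], [0.453, 0.7011, -0.5506]] [-0.4361, 0.2362, 1.0819]
{'time': 0.1, 'joints': array([ 1.09138797e+00,  3.51167370e-01,  1.65232802e+00, -1.78394976e-05,
        1.13911489e+00, -8.46228512e-02]), 'qd': array([ 0.00148189, -0.00043504, -0.0005529 ,  0.00069105, -0.00028903,
        0.00060558]), 'effort': array([-4.05719938e-04, -4.98029172e+01, -2.85705471e+01,  6.99883327e-02,
        2.39385094e-02, -3.17453566e-05]), 'ee_pos': array([0.21138915, 0.5074301 , 0.21817566]), 'orientation': array([-1.33819710e-04,  1.96109695e-01,  9.80581832e-01, -4.90969361e-04]), 'contact_force': array([-0.01155718,  0.48197281, -0.38294708]), 'torque': array([ 0.05630993,  0.01288552, -0.0031387 ]), 'grip_force': 0.0, 'width': 0.9986880619973886}
0.0188
```

View pics/top0.png

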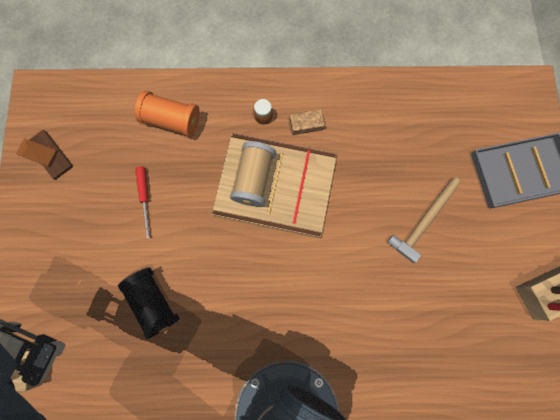

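View pics/side0.png

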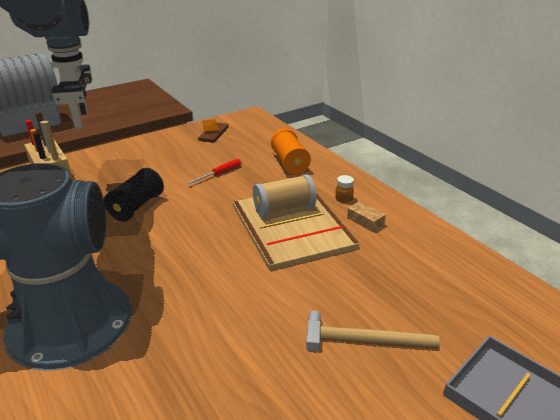

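The top view shows the panel with corners at about (236,135), (336,155), (321,236) and (214,213). The roller lies from (262,142) to (245,205), the strip is near x=275, and the red line runs (308,150)-(295,222). The side view agrees. I'll measure next.

```bash
cat > h.py <<'E'
from plant import *
import cv2,numpy as np
def ray(c,u,v,z):
    d=c["R"].T@np.array([(u-c["cx"])/c["fx"],(v-c["cy"])/c["fy"],1]);o=-c["R"].T@c["t"]
    return (o+d*(z-o[2])/d[2])
def proj(c,X):
    p=np.asarray(X)@c["R"].T+c["t"];return np.c_[c["fx"]*p[:,0]/p[:,2]+c["cx"],c["fy"]*p[:,1]/p[:,2]+c["cy"]]
def red(c):
    h=cv2.cvtColor(c["color"],cv2.COLOR_RGB2HSV).astype(int);m=((h[...,0]<4)|(h[...,0]>174))&(h[...,1]>170)&(h[...,2]>120)
    n,l,s,ce=cv2.connectedComponentsWithStats(m.astype(np.uint8))
    out=[]
    for i in range(1,n):
        if s[i,4]>60:
            v,u=np.nonzero(l==i);P=np.array([ray(c,a,b,.018)[:2] for a,b in zip(u,v)])
            w,V=np.linalg.eigh(np.cov(P.T));L=(P@V[:,1]);mid=(P.mean(0)+V[:,1]*((L.max()+L.min())/2-L.mean()))
            out.append((np.round(mid,4).tolist(),round(np.degrees(np.arctan2(V[1,1],V[0,1])),2),round(np.ptp(L),3)))
    return out
def crop(c,x,y,w,h,W,H): return cv2.resize(c["color"][y:y+h,x:x+w,::-1],(W,H),interpolation=cv2.INTER_CUBIC)
E
python3 - <<'E'
from h import *
t=camera("top");s=camera("side")
print(red(t),red(s))
a=crop(t,205,125,140,120,400,343);b=crop(s,225,165,140,105,400,300)
im=np.zeros((343,800,3),np.uint8);im[:,:400]=a;im[:300,400:]=b
cv2.imwrite("pics/c1.png",im)
E
```

```text
[([0.5811, -0.0463], np.float64(167.63), np.float64(0.208)), ([0.5899, 0.3908], np.float64(-170.28), np.float64(0.098))] [([0.5921, 0.3879], np.float64(-170.49), np.float64(0.102))]
```

View pics/c1.png

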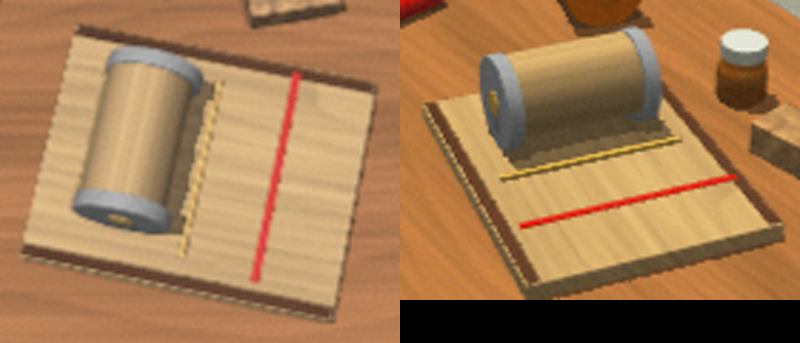

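Run:
```python
from h import *
t=camera("top");s=camera("side")
k=140/400
T=lambda a,b,z:ray(t,205+a*k-.3,125+b*k-.3,z)[:2]
S=lambda a,b,z:ray(s,225+(a-400)*k-.3,165+b*k-.3,z)[:2]
R=lambda x:np.round(x,4)
print("corners T",[R(T(*p,.018)) for p in((78,27),(376,88),(333,310),(24,247))], R(np.mean([T(*p,.018) for p in((78,27),(376,88),(333,310),(24,247))],0)))
print("corners S",[R(S(*p,.018)) for p in((423,104),(665,80),(783,226),(526,286))])
a,b=T(221,82,.0225),T(182,255,.0225);print("strip T",R(a),R(b),R((a+b)/2),np.degrees(np.arctan2(*(a-b)[::-1])))
a,b=S(681,140,.0225),S(502,178,.0225);print("strip S",R(a),R(b),R((a+b)/2),np.degrees(np.arctan2(*(a-b)[::-1])))
a,b=S(735,178,.018),S(521,226,.018);print("mark S",R(a),R(b),R((a+b)/2),np.degrees(np.arctan2(*(a-b)[::-1])))
a,b=T(155.5,71,.063),T(121.5,212,.063);print("roller T",R(a),R(b),R((a+b)/2),np.degrees(np.arctan2(*(a-b)[::-1])))
print("hub T",R(T(121,219,.063)),"hub S",R(S(491,101,.063)))
```

```text
corners T [array([0.7312, 0.1451]), array([ 0.6657, -0.1448]), array([ 0.4492, -0.0964]), array([0.5113, 0.1924])] [0.5893 0.0241]
corners S [array([0.5042, 0.1936]), array([0.7292, 0.0985]), array([ 0.669 , -0.1512]), array([ 0.4393, -0.0969])]
strip T [0.6715 0.0054] [0.5015 0.0437] [0.5865 0.0245] -12.68897519523626
strip S [ 0.6725 -0.0015] [0.5    0.0389] [0.5862 0.0187] -13.161985651266082
mark S [ 0.6799 -0.0724] [ 0.4792 -0.026 ] [ 0.5796 -0.0492] -13.043516956832221
roller T [0.6684 0.0669] [0.5338 0.0975] [0.6011 0.0822] -12.814397139858666
hub T [0.5273 0.0979] hub S [0.5269 0.1004]
```

Emit:
step_arm:
  plan:
    - {"roll":-0.028}
    - {"tx":-0.169,"ty":-0.118}
    - {"tx":-0.169,"ty":-0.118}
    - {"tx":-0.169,"ty":-0.118}
    - {"tx":-0.169,"ty":-0.118}
  jaw: 1

```text
invalid input at $.plan[0]: expected keys tx, ty, tz, roll
```

Emit:
step_arm:
  plan:
    - {"tx":-0.169,"ty":-0.118}
    - {"tx":-0.169,"ty":-0.118}
    - {"tx":-0.169,"ty":-0.118}
    - {"tx":-0.169,"ty":-0.118}
    - {"tx":-0.169,"ty":-0.118}

```text
invalid input at $.plan[0]: expected keys tx, ty, tz, roll
```

Emit:
step_arm:
  plan:
    - {"tx":-0.169,"ty":-0.118}
    - {"tx":-0.169,"ty":-0.118}
    - {"tx":-0.169,"ty":-0.118}
    - {"tx":-0.169,"ty":-0.118}
    - {"tx":-0.169,"ty":-0.118}

```text
invalid input at $.plan[0]: expected keys tx, ty, tz, roll
```

Emit:
step_arm:
  plan:
    - {"tx":0,"ty":0,"tz":0,"roll":-0.028}
    - {"tx":-0.169,"ty":-0.118,"tz":0,"roll":0}
    - {"tx":-0.169,"ty":-0.118,"tz":0,"roll":0}
    - {"tx":-0.169,"ty":-0.118,"tz":0,"roll":0}
    - {"tx":-0.169,"ty":-0.118,"tz":0,"roll":0}
  jaw: 1

```text
time: 0.92
ee_pos: [0.3237, 0.3851, 0.2187]
orientation: [0.0, 0.109, 0.994, 0.0]
contact_force: [-0.0, 0.5, 0.1]
width: 1.0
grip_force: 0.0
```

Emit:
step_arm:
  plan:
    - {"tx":-0.169,"ty":-0.118,"tz":0,"roll":0}
    - {"tx":-0.169,"ty":-0.118,"tz":0,"roll":0}
    - {"tx":-0.169,"ty":-0.118,"tz":0,"roll":0}
    - {"tx":-0.169,"ty":-0.118,"tz":0,"roll":0}
    - {"tx":-0.169,"ty":-0.118,"tz":0,"roll":0}

```text
time: 1.55
ee_pos: [0.4631, 0.2332, 0.2187]
orientation: [0.0, 0.109, 0.994, 0.0]
contact_force: [-0.2, 0.3, -0.0]
width: 0.998
grip_force: 0.0
```

Emit:
step_arm:
  plan:
    - {"tx":-0.169,"ty":-0.118,"tz":0,"roll":0}
    - {"tx":-0.169,"ty":-0.118,"tz":0,"roll":0}
    - {"tx":-0.169,"ty":-0.118,"tz":0,"roll":0}
    - {"tx":-0.169,"ty":-0.118,"tz":0,"roll":0}
    - {"tx":-0.169,"ty":-0.118,"tz":0,"roll":0}

```text
time: 2.17
ee_pos: [0.6025, 0.0813, 0.2186]
orientation: [-0.0, 0.109, 0.994, 0.0]
contact_force: [0.6, 0.2, -0.4]
width: 0.999
grip_force: 0.0
```

Emit:
step_arm:
  plan:
    - {"tx":0.008,"ty":0.06,"tz":0.05,"roll":0}
    - {"tx":0,"ty":0,"tz":0.15,"roll":0}
    - {"tx":0,"ty":0,"tz":0.15,"roll":0}
    - {"tx":0,"ty":0,"tz":0.12,"roll":0}
    - {"tx":0,"ty":0,"tz":0.05,"roll":0}
  jaw: 0

```text
time: 2.8
ee_pos: [0.6016, 0.0953, 0.1131]
orientation: [-0.001, 0.109, 0.994, -0.0]
contact_force: [0.1, 0.5, -0.7]
width: 0.507
grip_force: 0.0
```

Emit:
step_arm:
  plan:
    - {"tx":0,"ty":0,"tz":0.01,"roll":0}
    - {"tx":0,"ty":0,"tz":0.01,"roll":0}
    - {"tx":0,"ty":0,"tz":0.01,"roll":0}
    - {"tx":0,"ty":0,"tz":0,"roll":0}
    - {"tx":0,"ty":0,"tz":0,"roll":0}

```text
time: 3.42
ee_pos: [0.6028, 0.0945, 0.1088]
orientation: [0.0, 0.109, 0.994, 0.0]
contact_force: [0.8, -0.4, 0.6]
width: 0.011
grip_force: 0.0
```

Run:
```python
from h import *
t=camera("top");s=camera("side")
a=crop(t,205,105,140,140,400,400);b=crop(s,225,105,140,140,400,400)
cv2.imwrite("pics/c2.png",np.hstack([a,b]))
st=observe();print(st["ee_pos"],st["contact_force"],st["width"])
```

```text
[0.60279244 0.09443704 0.10878197] [ 0.26093883 -0.84230161  1.23436808] 0.002454071445546864
```

View pics/c2.png

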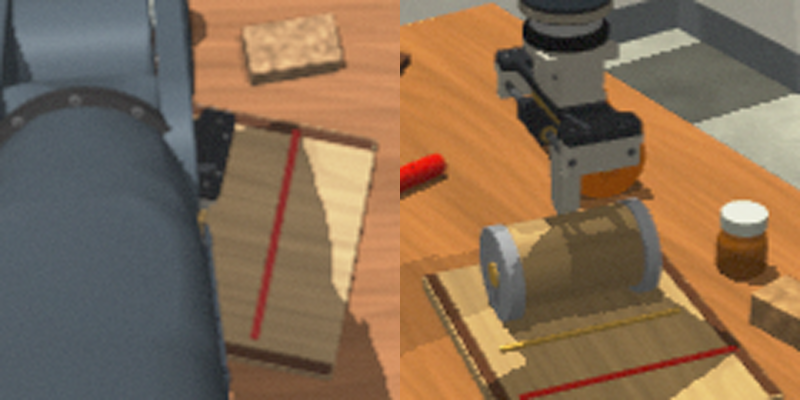

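The shut fingers hang just above the core, midway between the rims, and the roller hasn't moved. I'll lower until contact.

Emit:
step_arm:
  plan:
    - {"tx":0,"ty":0,"tz":0.01,"roll":0}
    - {"tx":0,"ty":0,"tz":0,"roll":0}
    - {"tx":0,"ty":0,"tz":0,"roll":0}
    - {"tx":0,"ty":0,"tz":0,"roll":0}
    - {"tx":0,"ty":0,"tz":0,"roll":0}

```text
time: 4.15
ee_pos: [0.6028, 0.0945, 0.1067]
orientation: [0.0, 0.109, 0.994, 0.0]
contact_force: [0.4, -0.4, -0.2]
width: 0.006
grip_force: 0.0
```

Emit:
step_arm:
  plan:
    - {"tx":0,"ty":0,"tz":0.01,"roll":0}
    - {"tx":0,"ty":0,"tz":0,"roll":0}
    - {"tx":0,"ty":0,"tz":0,"roll":0}
    - {"tx":0,"ty":0,"tz":0,"roll":0}
    - {"tx":0,"ty":0,"tz":0,"roll":0}

```text
time: 4.78
ee_pos: [0.6029, 0.0945, 0.1048]
orientation: [0.0, 0.109, 0.994, 0.0]
contact_force: [-0.4, 0.5, 3.6]
width: 0.002
grip_force: 2.0
```

Emit:
step_arm:
  plan:
    - {"tx":0,"ty":-0.01,"tz":0,"roll":0}
    - {"tx":0,"ty":-0.015,"tz":0,"roll":0}
    - {"tx":0,"ty":-0.015,"tz":0,"roll":0}
    - {"tx":0,"ty":-0.01,"tz":0,"roll":0}
    - {"tx":0,"ty":0,"tz":0,"roll":0}

```text
time: 5.4
ee_pos: [0.6008, 0.0846, 0.1054]
orientation: [0.0, 0.109, 0.994, 0.0]
contact_force: [-1.8, 0.8, 11.3]
width: 0.01
grip_force: 4.8
```

Emit:
step_arm:
  plan:
    - {"tx":0,"ty":-0.01,"tz":-0.003,"roll":0}
    - {"tx":0,"ty":-0.015,"tz":-0.001,"roll":0}
    - {"tx":0,"ty":-0.015,"tz":-0.001,"roll":0}
    - {"tx":0,"ty":-0.015,"tz":0,"roll":0}
    - {"tx":0,"ty":-0.01,"tz":0,"roll":0}

```text
time: 6.02
ee_pos: [0.5978, 0.0717, 0.1058]
orientation: [0.0, 0.109, 0.994, 0.0]
contact_force: [1.0, -0.5, 6.3]
width: 0.007
grip_force: 2.8
```

Emit:
step_arm:
  plan:
    - {"tx":0,"ty":-0.015,"tz":0,"roll":0}
    - {"tx":0,"ty":-0.03,"tz":0,"roll":0}
    - {"tx":0,"ty":-0.03,"tz":0.001,"roll":0}
    - {"tx":0,"ty":-0.025,"tz":0.001,"roll":0}
    - {"tx":0,"ty":-0.01,"tz":0,"roll":0}

```text
time: 6.65
ee_pos: [0.5931, 0.0501, 0.1056]
orientation: [0.0, 0.109, 0.994, -0.0]
contact_force: [0.2, -0.2, 6.6]
width: 0.005
grip_force: 3.3
```

Run:
```python
from h import *
s=camera("side")
cv2.imwrite("pics/c3.png",crop(s,225,125,140,120,700,600))
st=observe();print(st["ee_pos"],st["contact_force"])
```

```text
[0.59309974 0.04999959 0.10555186] [-0.22763407 -0.61493129  8.22456688]
```

View pics/c3.png

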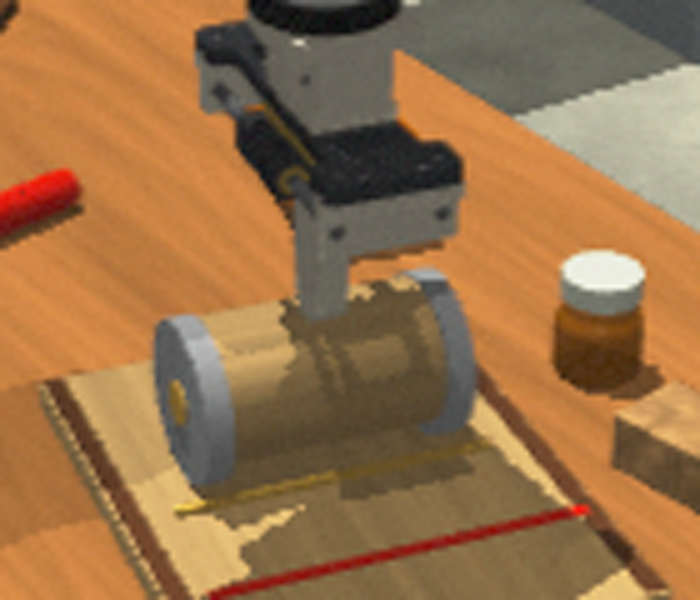

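The hub is now at about pixel (260,205) in the side view. The roller stayed parallel and rolled roughly 24 mm, so it's still short of the strip. I'll regrip further back and roll on.

Emit:
step_arm:
  plan:
    - {"tx":0,"ty":0,"tz":-0.025,"roll":0}
    - {"tx":0,"ty":0.045,"tz":0,"roll":0}
    - {"tx":0,"ty":0.04,"tz":0,"roll":0}
    - {"tx":0,"ty":0,"tz":0.015,"roll":0}
    - {"tx":0,"ty":0,"tz":0.01,"roll":0}

```text
time: 7.32
ee_pos: [0.5967, 0.0675, 0.1056]
orientation: [0.0, 0.109, 0.994, 0.0]
contact_force: [-5.4, 1.9, 20.5]
width: 0.004
grip_force: 9.7
```

Run:
```python
from h import *
s=camera("side")
print(ray(s,260.4,205.4,.063),ray(s,256.8,200.4,.063))
st=observe();print(st["ee_pos"],st["contact_force"])
```

```text
[0.52174119 0.0725953  0.063     ] [0.52653546 0.098514   0.063     ]
[0.59664025 0.06742814 0.10579699] [-4.1377069   0.6657947   9.36299051]
```

Emit:
step_arm:
  plan:
    - {"tx":0,"ty":-0.01,"tz":0,"roll":0}
    - {"tx":0,"ty":-0.03,"tz":0.001,"roll":0}
    - {"tx":0,"ty":-0.03,"tz":0.001,"roll":0}
    - {"tx":0,"ty":-0.025,"tz":0.001,"roll":0}
    - {"tx":0,"ty":-0.01,"tz":0,"roll":0}

```text
time: 8.0
ee_pos: [0.5922, 0.0465, 0.106]
orientation: [0.0, 0.109, 0.994, 0.0]
contact_force: [-5.2, 1.4, 16.9]
width: 0.002
grip_force: 8.2
```

Run:
```python
from h import *
s=camera("side")
cv2.imwrite("pics/c4.png",crop(s,225,125,140,120,700,600))
st=observe();print(st["ee_pos"],st["contact_force"])
```

```text
[0.5921524  0.04643066 0.10601525] [-6.11156598  1.32746399 16.62727344]
```

View pics/c4.png

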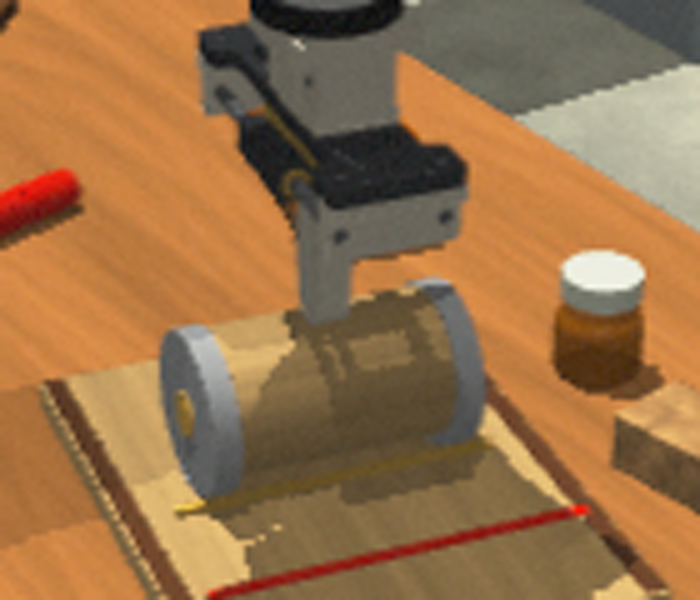

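The hub is at about pixel (262,207.6), so the axis is about 25 mm short of the strip. The rims are just ahead of it and parallel to it. I'll regrip behind the axis, more lightly.

Emit:
step_arm:
  plan:
    - {"tx":0,"ty":0,"tz":-0.025,"roll":0}
    - {"tx":0,"ty":0.04,"tz":0,"roll":0}
    - {"tx":0,"ty":0.035,"tz":0.005,"roll":0}
    - {"tx":0,"ty":0,"tz":0.01,"roll":0}
    - {"tx":0,"ty":0,"tz":0.005,"roll":0}

```text
time: 8.68
ee_pos: [0.5952, 0.0614, 0.1052]
orientation: [-0.0, 0.109, 0.994, -0.0]
contact_force: [-0.3, 0.4, 2.1]
width: 0.004
grip_force: 1.3
```

Emit:
step_arm:
  plan:
    - {"tx":0,"ty":0,"tz":0.001,"roll":0}
    - {"tx":0,"ty":0,"tz":0,"roll":0}
    - {"tx":0,"ty":0,"tz":0,"roll":0}
    - {"tx":0,"ty":0,"tz":0,"roll":0}
    - {"tx":0,"ty":0,"tz":0,"roll":0}

```text
time: 9.3
ee_pos: [0.5954, 0.0613, 0.1054]
orientation: [0.0, 0.109, 0.994, -0.0]
contact_force: [-0.2, 0.2, 1.3]
width: 0.005
grip_force: 0.0
```

Emit:
step_arm:
  plan:
    - {"tx":0,"ty":0,"tz":0.002,"roll":0}
    - {"tx":0,"ty":-0.01,"tz":0.001,"roll":0}
    - {"tx":0,"ty":-0.015,"tz":0,"roll":0}
    - {"tx":0,"ty":-0.01,"tz":0,"roll":0}
    - {"tx":0,"ty":0,"tz":0,"roll":0}

```text
time: 9.93
ee_pos: [0.5943, 0.0549, 0.1059]
orientation: [0.001, 0.109, 0.994, 0.001]
contact_force: [-1.8, 4.3, 8.3]
width: 0.004
grip_force: 4.8
```

Emit:
step_arm:
  plan:
    - {"tx":0,"ty":0,"tz":0.002,"roll":0}
    - {"tx":0,"ty":-0.005,"tz":0,"roll":0}
    - {"tx":0,"ty":-0.005,"tz":0,"roll":0}
    - {"tx":0,"ty":0,"tz":0,"roll":0}
    - {"tx":0,"ty":0,"tz":0,"roll":0}

```text
time: 10.55
ee_pos: [0.5939, 0.0531, 0.1058]
orientation: [0.001, 0.109, 0.994, 0.001]
contact_force: [-2.9, 4.7, 11.7]
width: 0.006
grip_force: 6.2
```

Emit:
step_arm:
  plan:
    - {"tx":0,"ty":0,"tz":0.002,"roll":0}
    - {"tx":0,"ty":-0.005,"tz":0,"roll":0}
    - {"tx":0,"ty":-0.005,"tz":0,"roll":0}
    - {"tx":0,"ty":-0.005,"tz":0,"roll":0}
    - {"tx":0,"ty":0,"tz":0,"roll":0}

```text
time: 11.18
ee_pos: [0.5933, 0.0502, 0.1058]
orientation: [0.001, 0.109, 0.994, 0.001]
contact_force: [-5.0, 4.3, 17.3]
width: 0.008
grip_force: 8.3
```

Emit:
step_arm:
  plan:
    - {"tx":0.002,"ty":-0.005,"tz":0,"roll":0}
    - {"tx":0,"ty":-0.005,"tz":0,"roll":0}
    - {"tx":0,"ty":-0.005,"tz":0,"roll":0}
    - {"tx":0,"ty":-0.005,"tz":0,"roll":0}
    - {"tx":0,"ty":0,"tz":0,"roll":0}

```text
time: 11.8
ee_pos: [0.5924, 0.0462, 0.106]
orientation: [0.001, 0.109, 0.994, 0.001]
contact_force: [-3.8, 4.1, 16.5]
width: 0.004
grip_force: 8.4
```

Emit:
step_arm:
  plan:
    - {"tx":0.001,"ty":-0.007,"tz":0,"roll":0}
    - {"tx":0,"ty":-0.007,"tz":0,"roll":0}
    - {"tx":0,"ty":-0.007,"tz":0,"roll":0}
    - {"tx":0,"ty":-0.007,"tz":0,"roll":0}
    - {"tx":0,"ty":0,"tz":0,"roll":0}

```text
time: 12.42
ee_pos: [0.5911, 0.0406, 0.106]
orientation: [0.001, 0.109, 0.994, 0.0]
contact_force: [-3.5, 2.6, 17.2]
width: 0.006
grip_force: 8.5
```

Emit:
step_arm:
  plan:
    - {"tx":0,"ty":-0.007,"tz":0,"roll":0}
    - {"tx":0,"ty":-0.007,"tz":0,"roll":0}
    - {"tx":0,"ty":-0.007,"tz":0,"roll":0}
    - {"tx":0,"ty":0,"tz":0,"roll":0}
    - {"tx":0,"ty":0,"tz":0,"roll":0}

```text
time: 13.05
ee_pos: [0.5901, 0.0364, 0.106]
orientation: [0.001, 0.109, 0.994, 0.0]
contact_force: [-2.6, 1.9, 17.5]
width: 0.006
grip_force: 8.5
```

Run:
```python
from h import *
s=camera("side")
cv2.imwrite("pics/c5.png",crop(s,225,125,140,120,700,600))
st=observe();print(st["ee_pos"],st["contact_force"])
```

```text
[0.59014146 0.03640443 0.10596023] [-3.09695488  2.61363136 17.33178042]
```

View pics/c5.png

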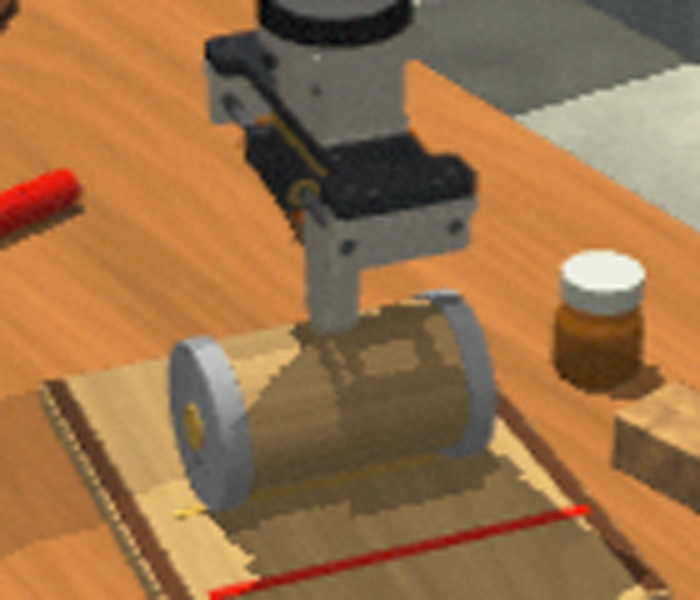

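The hub is at about pixel (263.8,210), and the rims are riding the strip's near edge, still parallel. Load is 17 N with a side force of about 4 N. I'll keep going.

Emit:
step_arm:
  plan:
    - {"tx":0.001,"ty":-0.008,"tz":0,"roll":0}
    - {"tx":0,"ty":-0.008,"tz":0,"roll":0}
    - {"tx":0,"ty":-0.008,"tz":0,"roll":0}
    - {"tx":0,"ty":-0.008,"tz":0,"roll":0}
    - {"tx":0,"ty":0,"tz":0,"roll":0}

```text
time: 13.72
ee_pos: [0.5887, 0.03, 0.1059]
orientation: [0.002, 0.109, 0.994, 0.0]
contact_force: [-1.9, 1.6, 15.0]
width: 0.006
grip_force: 7.9
```

Emit:
step_arm:
  plan:
    - {"tx":0,"ty":-0.008,"tz":0,"roll":0}
    - {"tx":0,"ty":-0.008,"tz":0,"roll":0}
    - {"tx":0,"ty":-0.008,"tz":0,"roll":0}
    - {"tx":0,"ty":0,"tz":0,"roll":0}
    - {"tx":0,"ty":0,"tz":0,"roll":0}

```text
time: 14.35
ee_pos: [0.5877, 0.0253, 0.1058]
orientation: [0.002, 0.109, 0.994, 0.0]
contact_force: [-2.0, -0.1, 14.3]
width: 0.005
grip_force: 7.5
```

Emit:
step_arm:
  plan:
    - {"tx":0,"ty":0,"tz":0.002,"roll":0}
    - {"tx":0,"ty":-0.01,"tz":0,"roll":0}
    - {"tx":0,"ty":-0.01,"tz":0,"roll":0}
    - {"tx":0,"ty":-0.01,"tz":0.001,"roll":0}
    - {"tx":0,"ty":0,"tz":0,"roll":0}

```text
time: 14.98
ee_pos: [0.5864, 0.0192, 0.1056]
orientation: [0.002, 0.109, 0.994, 0.0]
contact_force: [-3.4, -0.4, 18.4]
width: 0.004
grip_force: 9.2
```

Emit:
step_arm:
  plan:
    - {"tx":0,"ty":-0.008,"tz":0,"roll":0}
    - {"tx":0,"ty":-0.008,"tz":0,"roll":0}
    - {"tx":0,"ty":-0.008,"tz":0,"roll":0}
    - {"tx":0,"ty":0,"tz":0,"roll":0}
    - {"tx":0,"ty":0,"tz":0,"roll":0}

```text
time: 15.6
ee_pos: [0.5853, 0.0145, 0.1053]
orientation: [0.002, 0.109, 0.994, -0.0]
contact_force: [-2.8, -1.5, 15.9]
width: 0.008
grip_force: 7.8
```

Emit:
step_arm:
  plan:
    - {"tx":0,"ty":0,"tz":0.002,"roll":0}
    - {"tx":0,"ty":-0.008,"tz":0.001,"roll":0}
    - {"tx":0,"ty":-0.008,"tz":0,"roll":0}
    - {"tx":0,"ty":-0.008,"tz":0.001,"roll":0}
    - {"tx":0,"ty":0,"tz":0,"roll":0}

```text
time: 16.23
ee_pos: [0.5843, 0.0096, 0.1048]
orientation: [0.002, 0.109, 0.994, -0.0]
contact_force: [-4.3, -2.0, 19.0]
width: 0.007
grip_force: 9.3
```

Emit:
step_arm:
  plan:
    - {"tx":0,"ty":-0.008,"tz":0.001,"roll":0}
    - {"tx":0,"ty":-0.008,"tz":0,"roll":0}
    - {"tx":0,"ty":-0.008,"tz":0.001,"roll":0}
    - {"tx":0,"ty":0,"tz":0,"roll":0}
    - {"tx":0,"ty":0,"tz":0,"roll":0}

```text
time: 16.85
ee_pos: [0.5832, 0.0049, 0.1042]
orientation: [0.002, 0.109, 0.994, -0.0]
contact_force: [-3.5, -2.3, 16.4]
width: 0.002
grip_force: 8.5
```

Run:
```python
from h import *
s=camera("side")
cv2.imwrite("pics/c6.png",crop(s,225,125,140,120,700,600))
st=observe();print(st["ee_pos"],st["contact_force"])
```

```text
[0.58325342 0.00494273 0.10419218] [-3.42254287 -1.30813892 17.05015261]
```

View pics/c6.png

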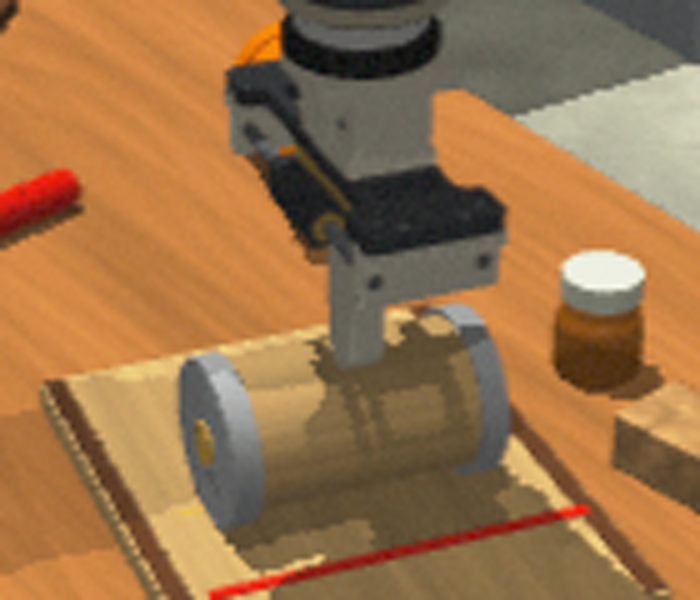

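The hub is at about pixel (265.8,213). The axis is about 5 mm past the strip and the strip looks flush at its visible end. I'll regrip behind and roll on with a light load.

Emit:
step_arm:
  plan:
    - {"tx":0,"ty":0,"tz":-0.025,"roll":0}
    - {"tx":0,"ty":0.07,"tz":0,"roll":0}
    - {"tx":0,"ty":0.06,"tz":0.005,"roll":0}
    - {"tx":0,"ty":0,"tz":0.01,"roll":0}
    - {"tx":0,"ty":0,"tz":0.005,"roll":0}

```text
time: 17.52
ee_pos: [0.5879, 0.0314, 0.1039]
orientation: [0.0, 0.109, 0.994, 0.0]
contact_force: [-6.6, 3.2, 17.1]
width: 0.009
grip_force: 8.5
```

Emit:
step_arm:
  plan:
    - {"tx":0,"ty":0,"tz":0.001,"roll":0}
    - {"tx":0,"ty":0,"tz":0,"roll":0}
    - {"tx":0,"ty":0,"tz":0,"roll":0}
    - {"tx":0,"ty":0,"tz":0,"roll":0}
    - {"tx":0,"ty":0,"tz":0,"roll":0}

```text
time: 18.15
ee_pos: [0.5878, 0.0312, 0.104]
orientation: [0.0, 0.109, 0.994, 0.0]
contact_force: [-5.4, 2.8, 13.4]
width: 0.005
grip_force: 6.8
```

Run:
```python
from h import *
s=camera("side");o=np.array([.5865,.0225,.063]);v=np.array([.218,.976,0])
for u,w in((256.8,200.4),(262,207.6),(263.8,210),(265.8,213.2)): p=ray(s,u,w,.063);print(p,(p-o)@v)
st=observe();print(st["ee_pos"],st["contact_force"])
```

```text
[0.52653546 0.098514   0.063     ] 0.06111739472731833
[0.51971159 0.06141318 0.063     ] 0.023419395513654014
[0.51764468 0.04930336 0.063     ] 0.011149623549131264
[0.51408401 0.03398444 0.063     ] -0.004577869552983378
[0.58783676 0.03120494 0.10398945] [-5.43905484  3.58697001 13.85965123]
```

Emit:
step_arm:
  plan:
    - {"tx":0.002,"ty":0,"tz":-0.002,"roll":0}
    - {"tx":0,"ty":-0.015,"tz":0,"roll":0}
    - {"tx":0,"ty":-0.025,"tz":0.001,"roll":0}
    - {"tx":0,"ty":-0.025,"tz":0.001,"roll":0}
    - {"tx":0,"ty":-0.015,"tz":0.001,"roll":0}

```text
time: 18.82
ee_pos: [0.5844, 0.0153, 0.1047]
orientation: [0.001, 0.109, 0.994, 0.0]
contact_force: [-7.5, 1.4, 23.0]
width: 0.008
grip_force: 11.6
```

Emit:
step_arm:
  plan:
    - {"tx":0.002,"ty":0,"tz":-0.005,"roll":0}
    - {"tx":0,"ty":-0.01,"tz":0,"roll":0}
    - {"tx":0,"ty":-0.01,"tz":0,"roll":0}
    - {"tx":0,"ty":-0.005,"tz":0,"roll":0}
    - {"tx":0,"ty":0,"tz":0,"roll":0}

```text
time: 19.45
ee_pos: [0.5831, 0.0104, 0.1049]
orientation: [0.001, 0.109, 0.994, -0.0]
contact_force: [-1.9, -0.1, 12.0]
width: 0.003
grip_force: 5.9
```

```bash
cat >> h.py <<'E'
def hub(s):
    h=cv2.cvtColor(s["color"],cv2.COLOR_RGB2HSV).astype(int)
    m=np.zeros(h.shape[:2],bool);m[195:240,252:284]=1
    m&=(h[...,0]>15)&(h[...,0]<32)&(h[...,1]>120)&(h[...,2]>100)
    n,l,st,ce=cv2.connectedComponentsWithStats(m.astype(np.uint8))
    o=np.array([.5865,.0225,.063]);v=np.array([.218,.976,0])
    return [(st[i,4],np.round(ce[i],1).tolist(),np.round((ray(s,*ce[i],.063)-o)@v,4)) for i in range(1,n) if st[i,4]>5]
E
python3 - <<'E'
from h import *
print(hub(camera("side")));st=observe();print(st["ee_pos"],st["contact_force"])
E
```

```text
[(np.int32(629), [263.3, 214.9], np.float64(-0.0095)), (np.int32(30), [280.6, 215.9], np.float64(-0.0293)), (np.int32(20), [267.0, 215.5], np.float64(-0.0155)), (np.int32(9), [252.8, 237.0], np.float64(-0.0892)), (np.int32(16), [281.0, 237.1], np.float64(-0.1134))]
[0.58311387 0.01040326 0.10488682] [-2.30435286  0.65633318 11.61360536]
```

Emit:
step_arm:
  plan:
    - {"tx":0,"ty":-0.015,"tz":-0.001,"roll":0}
    - {"tx":0,"ty":-0.03,"tz":0,"roll":0}
    - {"tx":0,"ty":-0.035,"tz":0.001,"roll":0}
    - {"tx":0,"ty":-0.03,"tz":0.001,"roll":0}
    - {"tx":0,"ty":-0.015,"tz":0.001,"roll":0}

```text
time: 20.12
ee_pos: [0.5776, -0.0143, 0.1041]
orientation: [0.001, 0.109, 0.994, -0.0]
contact_force: [-0.1, 0.2, 7.1]
width: 0.008
grip_force: 3.5
```

Run:
```python
from h import *
print(hub(camera("side")));st=observe();print(st["ee_pos"],st["contact_force"])
```

```text
[(np.int32(656), [264.7, 215.6], np.float64(-0.0136)), (np.int32(7), [252.9, 197.9], np.float64(0.0768)), (np.int32(11), [258.0, 197.5], np.float64(0.0738)), (np.int32(23), [268.8, 218.0], np.float64(-0.0278)), (np.int32(9), [252.8, 237.4], np.float64(-0.0909))]
[ 0.57755767 -0.01452658  0.10402631] [ 0.08968813 -0.52322934  7.46146631]
```

Emit:
step_arm:
  plan:
    - {"tx":0,"ty":0,"tz":-0.025,"roll":0}
    - {"tx":0,"ty":0.06,"tz":0,"roll":0}
    - {"tx":0,"ty":0.05,"tz":0.005,"roll":0}
    - {"tx":0,"ty":0,"tz":0.013,"roll":0}
    - {"tx":0,"ty":0,"tz":0.005,"roll":0}

```text
time: 20.8
ee_pos: [0.5815, 0.0077, 0.1034]
orientation: [-0.0, 0.109, 0.994, -0.0]
contact_force: [-0.9, -1.2, 0.6]
width: 0.005
grip_force: 0.0
```

Emit:
step_arm:
  plan:
    - {"tx":0,"ty":0,"tz":0,"roll":0}
    - {"tx":0,"ty":0,"tz":0,"roll":0}
    - {"tx":0,"ty":-0.01,"tz":0,"roll":0}
    - {"tx":0,"ty":-0.02,"tz":0,"roll":0}
    - {"tx":0,"ty":-0.015,"tz":0,"roll":0}

```text
time: 21.42
ee_pos: [0.5798, -0.0016, 0.104]
orientation: [0.0, 0.109, 0.994, -0.0]
contact_force: [-0.1, 0.2, 1.0]
width: 0.005
grip_force: 0.6
```

Emit:
step_arm:
  plan:
    - {"tx":0,"ty":0,"tz":0.003,"roll":0}
    - {"tx":0,"ty":0,"tz":0,"roll":0}
    - {"tx":0,"ty":0,"tz":0,"roll":0}
    - {"tx":0,"ty":0,"tz":0,"roll":0}
    - {"tx":0,"ty":0,"tz":0,"roll":0}

```text
time: 22.05
ee_pos: [0.5799, -0.0012, 0.1038]
orientation: [0.0, 0.109, 0.994, 0.0]
contact_force: [-1.4, 0.9, 5.9]
width: 0.002
grip_force: 3.2
```

Run:
```python
from h import *
print(hub(camera("side")));st=observe();print(st["ee_pos"],st["contact_force"])
```

```text
[(np.int32(695), [263.9, 214.4], np.float64(-0.008)), (np.int32(22), [269.0, 218.9], np.float64(-0.0316)), (np.int32(11), [282.2, 218.7], np.float64(-0.0426)), (np.int32(7), [252.9, 237.1], np.float64(-0.0899))]
[ 0.5799536  -0.001204    0.10379593] [-2.21994288 -0.01301486  6.91066799]
```

Emit:
step_arm:
  plan:
    - {"tx":0,"ty":-0.02,"tz":0,"roll":0}
    - {"tx":0,"ty":-0.04,"tz":0.001,"roll":0}
    - {"tx":0,"ty":-0.05,"tz":0.002,"roll":0}
    - {"tx":0,"ty":-0.05,"tz":0.002,"roll":0}
    - {"tx":0,"ty":-0.02,"tz":0.001,"roll":0}

```text
time: 22.72
ee_pos: [0.5721, -0.0369, 0.1025]
orientation: [0.0, 0.109, 0.994, -0.0]
contact_force: [0.1, 0.1, 4.8]
width: 0.004
grip_force: 2.3
```

Run:
```python
from h import *
print(hub(camera("side")));st=observe();print(st["ee_pos"],st["contact_force"])
```

```text
[(np.int32(548), [260.5, 218.4], np.float64(-0.0218)), (np.int32(136), [279.1, 202.7], np.float64(0.0294)), (np.int32(24), [271.7, 222.9], np.float64(-0.0503)), (np.int32(9), [252.8, 237.4], np.float64(-0.0909))]
[ 0.57204228 -0.0371443   0.10245784] [-1.70784567 -0.82510083  6.04338395]
```

Emit:
step_arm:
  plan:
    - {"tx":0,"ty":0,"tz":-0.025,"roll":0}
    - {"tx":0,"ty":0.06,"tz":0,"roll":0}
    - {"tx":0,"ty":0.05,"tz":0.005,"roll":0}
    - {"tx":0,"ty":0,"tz":0.015,"roll":0}
    - {"tx":0,"ty":0,"tz":0.005,"roll":0}

```text
time: 23.4
ee_pos: [0.5766, -0.0147, 0.1016]
orientation: [-0.0, 0.109, 0.994, -0.0]
contact_force: [-1.0, -0.1, 3.1]
width: 0.007
grip_force: 1.7
```

Emit:
step_arm:
  plan:
    - {"tx":0,"ty":0,"tz":0.002,"roll":0}
    - {"tx":0,"ty":0,"tz":0,"roll":0}
    - {"tx":0,"ty":0,"tz":0,"roll":0}
    - {"tx":0,"ty":0,"tz":0,"roll":0}
    - {"tx":0,"ty":0,"tz":0,"roll":0}

```text
time: 24.02
ee_pos: [0.5767, -0.0149, 0.1016]
orientation: [-0.0, 0.109, 0.994, -0.0]
contact_force: [-2.2, 1.1, 3.8]
width: 0.006
grip_force: 1.4
```

Run:
```python
from h import *
print(hub(camera("side")));st=observe();print(st["ee_pos"],st["contact_force"])
```

```text
[(np.int32(731), [264.1, 214.5], np.float64(-0.0084)), (np.int32(9), [254.0, 198.3], np.float64(0.0735)), (np.int32(22), [271.9, 223.1], np.float64(-0.0515)), (np.int32(10), [253.0, 237.6], np.float64(-0.0917))]
[ 0.57671722 -0.01489303  0.10165668] [-2.82552193  0.33640745  2.40246299]
```

Emit:
step_arm:
  plan:
    - {"tx":0,"ty":-0.02,"tz":0,"roll":0}
    - {"tx":0,"ty":-0.04,"tz":0,"roll":0}
    - {"tx":0,"ty":-0.04,"tz":0.001,"roll":0}
    - {"tx":0,"ty":-0.04,"tz":0.001,"roll":0}
    - {"tx":0,"ty":-0.02,"tz":0.001,"roll":0}

```text
time: 24.7
ee_pos: [0.5698, -0.0468, 0.1016]
orientation: [0.0, 0.109, 0.994, -0.0]
contact_force: [-3.9, 0.8, 10.7]
width: 0.006
grip_force: 4.8
```

Run:
```python
from h import *
print(hub(camera("side")));st=observe();print(st["ee_pos"],st["contact_force"])
```

```text
[(np.int32(731), [264.3, 215.9], np.float64(-0.0149)), (np.int32(6), [253.2, 197.3], np.float64(0.079)), (np.int32(23), [274.2, 226.8], np.float64(-0.0683)), (np.int32(8), [252.9, 237.4], np.float64(-0.0907))]
[ 0.56973202 -0.04702188  0.1016074 ] [-4.94861344  0.58026169  8.98667343]
```

Emit:
step_arm:
  plan:
    - {"tx":0.002,"ty":-0.01,"tz":-0.001,"roll":0}
    - {"tx":0,"ty":-0.008,"tz":0,"roll":0}
    - {"tx":0,"ty":0,"tz":-0.001,"roll":0}
    - {"tx":0,"ty":0,"tz":-0.001,"roll":0}
    - {"tx":0,"ty":0,"tz":0,"roll":0}

```text
time: 25.38
ee_pos: [0.569, -0.0496, 0.1016]
orientation: [0.0, 0.109, 0.994, -0.0]
contact_force: [0.8, -1.0, 1.9]
width: 0.004
grip_force: 1.0
```

Emit:
step_arm:
  plan:
    - {"tx":0,"ty":0,"tz":-0.005,"roll":0}
    - {"tx":0,"ty":0,"tz":-0.05,"roll":0}
    - {"tx":0,"ty":0,"tz":-0.15,"roll":0}
    - {"tx":0,"ty":0,"tz":-0.2,"roll":0}
    - {"tx":0,"ty":0.15,"tz":-0.1,"roll":0}

```text
time: 26.0
ee_pos: [0.5756, -0.0211, 0.2053]
orientation: [0.001, 0.11, 0.994, -0.0]
contact_force: [0.7, -0.9, 0.1]
width: 0.008
grip_force: 0.0
```

Emit:
step_arm:
  plan:
    - {"tx":0,"ty":0.25,"tz":0,"roll":0}
    - {"tx":0,"ty":0.25,"tz":0,"roll":0}
    - {"tx":0,"ty":0.25,"tz":0,"roll":0}
    - {"tx":0,"ty":0.25,"tz":0,"roll":0}
    - {"tx":0,"ty":0.2,"tz":0,"roll":0}

```text
time: 26.62
ee_pos: [0.6273, 0.216, 0.2032]
orientation: [0.0, 0.109, 0.994, 0.0]
contact_force: [0.6, 0.1, -0.2]
width: 0.007
grip_force: 0.0
```

Run:
```python
from h import *
t=camera("top");s=camera("side")
print(hub(s),red(t),red(s))
a=crop(t,205,125,140,120,400,343);b=crop(s,225,165,140,105,400,300)
im=np.zeros((343,800,3),np.uint8);im[:,:400]=a;im[:300,400:]=b
cv2.imwrite("pics/c7.png",im);st=observe();print(st["ee_pos"],st["contact_force"])
```

```text
[(np.int32(668), [264.2, 210.8], np.float64(0.0071)), (np.int32(23), [274.6, 227.0], np.float64(-0.0693))] [] [([0.5903, 0.387], np.float64(-169.96), np.float64(0.101))]
[0.62712095 0.21738057 0.20276363] [-0.66764815 -0.82629371  0.49173727]
```

View pics/c7.png

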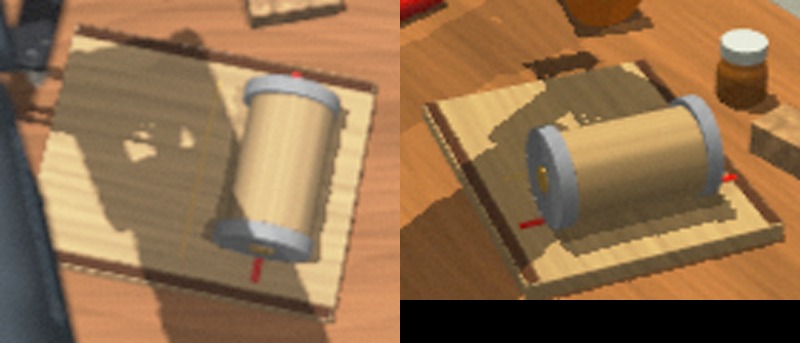

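```bash
cat > fit.py <<'E'
from h import *
from scipy.optimize import differential_evolution
t=camera("top");s=camera("side");k=.35
T=lambda a,b,z:ray(t,205+a*k-.3,125+b*k-.3,z)[:2]
S=lambda a,b,z:ray(s,225+(a-400)*k-.3,165+b*k-.3,z)[:2]
v=np.array([.218,.976]);o=np.array([.5865,.0225])
def rep(n,a,b): print(n,np.round((a+b)/2,4),"v",round(((a+b)/2-o)@v,4),"yaw",np.degrees(np.arctan2(*(a-b)[::-1])))
rep("T click",T(292.5,100,.063),T(264,242.5,.063))
rep("mark T",T(296,75,.018),T(256,280,.018));rep("mark S",S(735,178,.018),S(521,226,.018))
def G(c):
    g=cv2.GaussianBlur(c["color"].astype(np.float32),(0,0),1.0)
    return sum(np.hypot(cv2.Sobel(g[...,i],5,1,0),cv2.Sobel(g[...,i],5,0,1)) for i in range(3))
a=np.linspace(0,2*np.pi,120)
def pts(p,c):
    x,y,w=p;u=np.array([np.cos(w),np.sin(w),0]);n=np.array([-np.sin(w),np.cos(w),0]);C=np.array([x,y,.063]);cam=-c["R"].T@c["t"];out=[]
    for d in(-.075,-.06,.06,.075):
        r=C+u*d+.045*(np.outer(np.cos(a),n)+np.outer(np.sin(a),[0,0,1]))
        N=np.outer(np.cos(a),n)+np.outer(np.sin(a),[0,0,1]);vis=((cam-r)*N).sum(1)>0
        if d==-.075: vis[:]=True
        out.append(r[vis])
    return np.vstack(out)
def score(p,cs):
    return -sum(cv2.remap(g,*[q.astype(np.float32).reshape(-1,1) for q in proj(c,pts(p,c)).T],cv2.INTER_LINEAR).mean() for c,g in cs)
for n,cs in(("top",[(t,G(t))]),("side",[(s,G(s))]),("both",[(t,G(t)),(s,G(s))])):
    r=differential_evolution(score,[(.55,.61),(-.075,-.025),(-.32,-.12)],args=(cs,),seed=1,maxiter=60)
    print(n,np.round(r.x[:2],4),"v",round((r.x[:2]-o)@v,4),"yaw",np.degrees(r.x[2]),r.fun)
E
python3 fit.py
```

```text
T click [ 0.5717 -0.0456] v -0.0697 yaw -12.126868880894994
mark T [ 0.5788 -0.0465] v -0.069 yaw -11.857062523420572
mark S [ 0.5796 -0.0492] v -0.0715 yaw -13.043516956832221
top [ 0.5711 -0.0537] v -0.0778 yaw -12.579860349658365 -349.3764953613281
side [ 0.5724 -0.0473] v -0.0712 yaw -12.68528064081844 -278.63794
both [ 0.5717 -0.0481] v -0.0721 yaw -10.470677255080021 -613.51513671875
```

The last picture shows the roller at rest on the line, with the red stubs at crop pixels (296,75) and (256,280) either side of it. The strip is only a faint flush line. The side-camera fit and the top-view estimate both put the axis within about 1 mm of the mark and parallel to it. A top-camera edge fit came out about 9 mm off, which I put down to the shadow edge. The arm is clear, so I'm handing in.

```bash
python3 -c "
from h import *
print(hub(camera('side')));print(finish_job())"
```

```text
[(np.int32(674), [264.0, 210.9], np.float64(0.0071)), (np.int32(23), [274.4, 226.7], np.float64(-0.068))]
the job is handed in; nothing more can be done
None
```

The job is handed in: I rolled the roller over the strip under about 14–19 N from above, then left it at rest over the red line, about 1 mm off centre and parallel; the strip looks flush, but the cameras can't resolve less than about 2 mm, and the roller's load peaked at a measured 23 N and its side load at about 8 N.

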